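# Mirror view of a hidden mark

## Robot

A 6-joint arm with a two-finger parallel gripper is mounted at the origin on a cart in front of the work surface, level with it; the furniture and walls round the work are solid. World frame = base frame: x ahead of the robot, y to its left, z up, the work surface at z = 0. Lengths are in m, angles in rad, forces in N, time in s.
With the tool pointing down it reaches from about 0.3 to 0.875 m from the base axis. Payload 6.4 kg.
Tool frame: the origin (TCP) lies between the finger pads; the fingertips stand 14 mm ahead of it and the grasp point (between the pads) lies 5 mm behind it; z points along the fingers, y is the line along which they close (so a half turn about z gives the same grasp; the last joint's range is limited). The gripper opens to 88 mm and grips with 3 to 60 N. Pads are 18 mm wide; open, the fingers measure 123 mm over their backs; the gripper's body (75 mm by 187 mm) begins 45 mm behind the grasp point.
Start: joints at [1.116, 0.181, 1.607, -0, 1.354, -0.206], TCP at [0.142, 0.557, 0.253] pointing down, gripper open.
Joint ranges: [-2.99, 2.99], [-0.89, 2.07], [0.3, 2.58], [-1.14, 4.28], [0, 2.63], [-3.12, 3.12]. Speed limits (rad/s): [2.57, 2.57, 3.01, 3.14, 3.14, 3.14].

## Interface

Orientations are given as [roll, pitch, yaw] about the fixed x, y, z axes, in that order (R = Rz(yaw) Ry(pitch) Rx(roll)).
In Python, from station import telemetry, cams, workorder gives the robot as it stands. The module is installed in compiled form; this text tells all that it offers.
- The arm moves only by the tool send_rows, never from a script. Its argument "moves" is one flat list of numbers, 7 for each row, row after row: the turn, a rotation vector about the tool's x, y, z in rad, then the shift along the tool's x, y, z in cm, then the gripper's target within -1 to 1 (shut at 1, half-way at 0, fully open at -1). In form: [wx, wy, wz, x, y, z, claw, wx, wy, wz, x, y, z, claw, ...]. A call has 1 to 20 rows; each row is the pose to reach, as a shift and turn from the pose commanded when the call began, along the tool's axes at that moment; what a row does not reach only later rows make up. A row lasts 1/10 s, in which the tool goes at most 50 mm and 8.59 degrees, less where a joint would pass 70% of its speed; a pose out of reach is approached as far as the arm can. A call with a gripper value outside its range is refused whole. The fingers move at their own pace and stop on an object; "force" is the grip in N (left out, the last holds). Time passes only in rows, so rows that repeat a pose let the fingers close. It gives the time, the measured TCP pose, the force, the opening and the grip force at its end, in the units of the state.
- telemetry.get_state(): the state, without advancing time (a new reading comes with each control period).
- cams.read_camera(name): name is "scene" or "top" or "wrist"; returns (picture, depth): 384x512x3 uint8, red, green, blue; 384x512 float32, m along the optical axis (not along the pixel's ray), 0 where there is no reading.
- cams.camera_model(name): a dict with "K" (3x3 intrinsics, pixels), "R" (3x3) and "t" (3): a world point X has camera coordinates R X + t; the wrist camera has in their place "mount" (4x4, takes a point from camera to tool coordinates, whose origin is the TCP and whose axes are the flange's). Camera axes: x right, y down, z forward; pixel columns grow to the right and rows downward; lengths in m; the calibration is good to about 2 mm. A picture is of the moment at which its call begins: read the wrist's pose just before it. camera_model takes no time and is no camera call.
- workorder.close_job(): hands the job in; it is judged then, once.
The state is a dict: "t": time; "joint_positions": joint angles; "joint_velocities": joint speeds; "joint_efforts": joint torques, N m; "tcp_pos": TCP position; "tcp_rot": TCP orientation; "wrist_force": force on the tool from outside, world axes, zero at the start; "moment": the same for the moment, N m; "opening": opening from 0.0 (shut) to 1.0 (fully open); "grip_force": force on a finger pad.
Only numpy, scipy, OpenCV 4.12 (cv2) and the standard library are available. Lean on these libraries where they do the work, as an engineer would, in place of code of your own. Each camera call takes 0.05 s, during which the arm holds its last target. There are 200 camera calls.

## Task

Take the marked board out of its slotted block and lean it against the long side of the white foam block that faces the mirror, standing on its lower edge with the cross mark towards the mirror, and let go of it. Then turn the spring-loaded mirror by the tab on its top until the small camera beside it sees the middle of the cross mark in the middle of the mirror, and finish while still gripping the tab and holding the mirror steady at that angle. Leave the other things on the table where they are.

Things in the scene. Friction and masses are not known exactly. Their poses are not given: they have to be found in the camera images.
- board: loose plywood board, 10 mm thick (x) x 90 mm wide (y) x 110 mm high (z), about 70 g (varies). Origin at the centre of its lower edge face, z up the board. The black diagonal cross (34 mm strokes, centred 60 mm up) is on its -x face only. It starts upright in the slotted block, lower edge 8 mm above the table, the cross facing away from the robot.
- board_mark (a point): centre of the cross on the board's -x face, 60 mm above the lower edge
- board_rack: fixed wooden block with a 15 mm wide slot that holds the board upright: 56 mm (x) x 110 mm (y) x 28 mm high, slot floor 8 mm above the table, slot along y. Origin on the table under its centre.
- foam_block: offcut of white foam, stuck to the table: 60 mm (x) x 139 mm (y, long side) x 46 mm high. Origin on the table under its centre. Its -x long side (30 mm from the origin) faces the mirror: the board leans against the top edge of that side. With the board's lower edge 15 mm from that side it leans back about 18 degrees, and the friction of the table holds it; leans between about 6 and 37 degrees count. Keep the board about parallel to that side.
- mirror_rig: fixed stand: round foot 88 mm wide with the upright axis on which the mirror turns, a flat bar 24 mm wide, and the small black camera (40 x 46 x 34 mm, up to 79 mm high) on a pin at the bar's other end. Origin on the table on the mirror's axis; +x points along the bar from the mirror to the camera, which looks back along -x at the mirror.
- camera_lens (a point): front of the camera's lens, 99 mm from the mirror's axis and 62 mm above the table
- mirror_head (a joint): angle of the upright mirror on the stand, 0 to 1.5 rad; grows as the mirror turns clockwise seen from above. At 0 the mirror faces the camera squarely. A spring (0.024 N m at 0, 0.04 N m more per rad) turns it back to 0 whenever it is let go. The angle needed is half the horizontal angle, seen from the mirror's axis, between the camera lens and the cross mark (they stand at equal angles on either side of the way the mirror faces); it lies between 0.4 and 1.2 rad.
- mirror_grip (a point): on the axis of the mirror, 122 mm above the table, in the tab by which it is turned: a flat grey tab 12 mm thick (along x of this point) x 38 mm wide (y) that stands from 100 to 140 mm above the table, over the mirror's grey frame 76 mm wide, 8 mm thick, 24 to 100 mm above the table. +x of this point is the way the mirror faces; it turns with the mirror.
- sight_line: invisible: the camera's line of sight after the mirror. Origin on the mirror's axis 62 mm above the table; its +x is the level direction in which the line of sight leaves the mirror. It turns clockwise twice as far as the mirror, and points at the camera when the mirror is at 0.
- duct_tape: roll of black tape lying flat, 59 mm across, 19 mm high; leave alone
- rock_cast2: plaster rock casting 47 x 56 x 29 mm; leave alone
- tape_measure: orange tape measure 66 x 78 x 38 mm; leave alone
- tin_lid: rusty round tin lid 86 mm across, 10 mm high; leave alone
- paint_pot3: paint pot with a flip cap 54 x 44 x 61 mm, behind the mirror; leave alone
- paint_pot1: paint pot with a flip cap 61 x 50 x 55 mm, behind the mirror; leave alone

How it is judged:
On the way:
1. the board leans, released, against the foam block with its cross towards the mirror (angle between board's own z axis and vertical between 0.1 and 0.65 rad and contact force between board and foam_block above 0.02 N and contact force between the fingers and board below 0.02 N and angle between board's own y axis and vertical between 1.45 and 1.69 rad and height (world z) of board below 0.015 m and linear speed of board below 0.02 m/s and x of mirror_rig in the frame of board below -0.08 m and x of board in the frame of foam_block below -0.03 m and angle between the y axis of board and the y axis of foam_block, either way round below 0.35 rad), for 0.2 s.
At the end, for the whole second after the job is handed in: The board stands released on its lower edge, leaning back 6 to 37 degrees on the foam block, within 20 degrees of parallel, cross towards the mirror; the fingers hold the mirror still and the reflected line of sight passes within 20 mm sideways of the centre of the cross (all of step 1 and y of board_mark in the frame of sight_line between -0.02 and 0.02 m and x of board_mark in the frame of sight_line above 0.08 m and contact force between the fingers and mirror_head above 0.5 N and velocity of joint mirror_head between -0.05 and 0.05 rad/s); the arm keeps its last pose, push and grip.
It fails at once if a bystander was moved by more than 30 mm (distance of any of duct_tape, rock_cast2, tape_measure, tin_lid, paint_pot3, paint_pot1 from where it was at the start of the episode above 0.03 m).
It also fails if it takes over 45 s, if anything falls off the work surface, if the arm or the gripper's body presses on something with over 40 N, if the wrist force passes 120 N, or if a joint passes its speed limit or range.

## Working session

There is one attempt and no reset: what is moved stays moved. The work goes in short steps, Python scripts to look and compute and a tool call to move; the robot and the scene stay as the last step left them, time stands still between calls to the robot, and variables do not carry over. Pictures are saved under pics/ and viewed, at most 11 in all, crops included, and the job is handed in when it is done.

Besides the shell and the picture viewer there is one more tool, called as a command line: name --argument value ..., lists and objects as JSON in quotes. send_rows: Moves the arm, as the interface text tells. Its arguments: {"type":"object","properties":{"moves":{"type":"array","items":{"type":"number"}},"force":{"type":"number"}},"required":["moves"]}

```bash
mkdir -p pics; python3 - <<'E'
from station import telemetry, cams
import cv2,numpy as np
s=telemetry.get_state(); print(s)
for n in ("scene","top"):
    p,d=cams.read_camera(n); np.savez(f"pics/{n}0.npz",p=p,d=d)
    cv2.imwrite(f"pics/{n}0.png",p[...,::-1])
    m=cams.camera_model(n); print(n,{k:np.round(v,4).tolist() for k,v in m.items()})
    print((d>0).mean())
print(cams.camera_model("wrist"))
E
```

```text
{'t': 0.0, 'joint_positions': array([ 1.11571709e+00,  1.81542746e-01,  1.60799227e+00,  8.27988055e-06,
        1.35379609e+00, -2.06287776e-01]), 'joint_velocities': array([ 0.00022322,  0.00028595, -0.00022101, -0.00043704, -0.00124054,
       -0.0018041 ]), 'joint_efforts': array([-4.14438318e-04, -4.33860326e+01, -3.41859984e+01,  6.99965120e-02,
        3.85452784e-02, -1.53468363e-04]), 'tcp_pos': array([0.14133019, 0.55683786, 0.25181676]), 'tcp_rot': array([-3.13989272e+00, -3.63994248e-04,  2.89279909e+00]), 'wrist_force': array([-0.04240993,  0.47421101,  0.93021344]), 'moment': array([ 0.00460533, -0.00752759,  0.0237469 ]), 'grip_force': 0.0, 'opening': 1.001020363826577}
scene {'K': [[356.5431, 0.0, 257.8976], [0.0, 356.5431, 188.3596], [0.0, 0.0, 1.0]], 'R': [[0.7596, -0.6502, -0.0183], [-0.4424, -0.4958, -0.7473], [0.4768, 0.5757, -0.6642]], 't': [-0.3861, 0.3789, 0.5992]}
0.9960784912109375
top {'K': [[430.1642, 0.0, 251.2086], [0.0, 430.1642, 191.1418], [0.0, 0.0, 1.0]], 'R': [[0.0186, -0.9997, -0.0126], [-0.9962, -0.0175, -0.0852], [0.085, 0.0141, -0.9963]], 't': [0.092, 0.589, 1.1441]}
0.9959055582682291
{'K': array([[298.52801185,   0.        , 247.75382827],
       [  0.        , 298.52801185, 192.67521946],
       [  0.        ,   0.        ,   1.        ]]), 'mount': array([[ 2.86832838e-04, -9.62570086e-01, -2.71032742e-01,
         7.07836489e-02],
       [ 9.99999745e-01,  9.89207905e-05,  7.06979421e-04,
         8.56204643e-04],
       [-6.53706469e-04, -2.71032876e-01,  9.62569869e-01,
        -1.31719195e-01],
       [ 0.00000000e+00,  0.00000000e+00,  0.00000000e+00,
         1.00000000e+00]])}
```

View pics/top0.png

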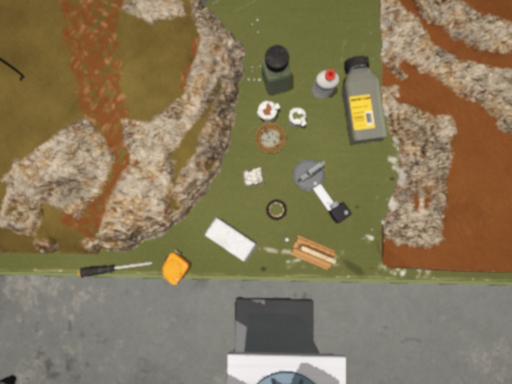

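View pics/scene0.png

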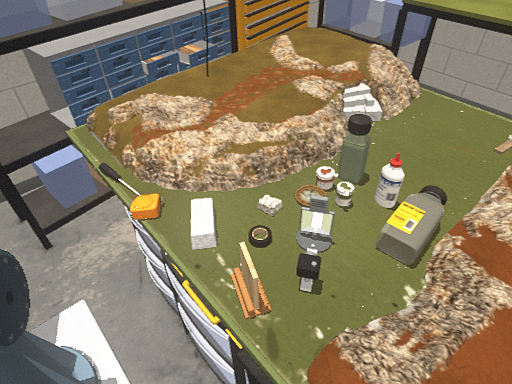

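The top view shows the foam at (231,240), rack and board at (315,253), mirror axis near (309,175), camera at (340,211) and black tape at (276,209). The scene view shows the board standing up, top edge at (248,250), and the mirror tab at (318,200). Next I'll measure these.

```bash
cat > h.py <<'E'
import numpy as np, cv2
from scipy.spatial.transform import Rotation as Ro
from station import telemetry, cams
def tool():
    s=telemetry.get_state(); T=np.eye(4); T[:3,:3]=Ro.from_euler('xyz',s['tcp_rot']).as_matrix(); T[:3,3]=s['tcp_pos']; return T
def pose(name):            # camera->world R,t and K
    m=cams.camera_model(name)
    if name=="wrist": M=tool()@m["mount"]; return m["K"],M[:3,:3],M[:3,3]
    return m["K"],m["R"].T,-m["R"].T@m["t"]
def cloud(d,K,R,t):        # world point of each pixel
    v,u=np.indices(d.shape); c=np.stack([(u-K[0,2])/K[0,0]*d,(v-K[1,2])/K[1,1]*d,d],-1); return c@R.T+t
def onplane(px,z,K,R,t):   # rays of pixels cut with height z
    px=np.atleast_2d(px).astype(float); r=np.c_[(px-K[:2,2])/np.diag(K)[:2],np.ones(len(px))]@R.T
    return t+r*((z-t[2])/r[:,2])[:,None]
def rect(P): (c,s,a)=cv2.minAreaRect(P[:,:2].astype(np.float32)*1000); return np.round([*c,*s,a],1)
E
python3 - <<'E'
from h import *
for n in ("top","scene"):
    f=np.load(f"pics/{n}0.npz"); p,d=f['p'],f['d']; X=cloud(d,*pose(n)); hsv=cv2.cvtColor(p,cv2.COLOR_RGB2HSV).astype(int)
    H,S,V=hsv[...,0],hsv[...,1],hsv[...,2]
    def blk(name,m,x0,x1,y0,y1):
        k=m&(X[...,0]>x0)&(X[...,0]<x1)&(X[...,1]>y0)&(X[...,1]<y1); Q=X[k]
        if len(Q): print(n,name,len(Q),"z",np.round(np.percentile(Q[:,2],[2,50,98])*1000),"mean",np.round(Q.mean(0)*1000),"rect",rect(Q))
    Z=X[...,2]
    print(n,[np.round(X[r,c],3).tolist() for r,c in ([(240,231),(253,315),(175,309),(211,340)] if n=="top" else [(215,203),(290,252),(200,318),(265,310)])])
    blk("foamtop",(Z>.035)&(Z<.056)&(S<60),.3,.55,.05,.35)
    blk("boardtop",(Z>.11)&(Z<.13),.25,.5,-.15,.05)
    blk("board",(Z>.05)&(Z<.13),.25,.5,-.15,.05)
    blk("rack",(Z>.02)&(Z<.035)&(S>60),.25,.5,-.15,.05)
    blk("tab",(Z>.12)&(Z<.15),.45,.65,-.15,.05)
    blk("camtop",(Z>.065)&(Z<.095)&(V<70),.4,.55,-.25,.0)
    blk("low",(Z<.02)&(abs(Z)<.03)&(S<60)&(V>70),.45,.65,-.15,.05)
E
```

```text
top [[0.455, 0.153, 0.046], [0.429, -0.058, 0.123], [0.623, -0.043, 0.117], [0.535, -0.128, 0.078]]
top foamtop 995 z [39. 46. 50.] mean [456. 156.  46.] rect [456.5 156.5 127.5  55.5  57.2]
top boardtop 151 z [115. 119. 123.] mean [425. -66. 119.] rect [424.5 -67.   89.5   9.9  68.2]
top board 161 z [ 70. 119. 123.] mean [426. -64. 116.] rect [424.7 -67.   89.7  10.3  68.2]
top rack 435 z [24. 29. 34.] mean [425. -67.  29.] rect [424.3 -67.3 109.6  42.9  68. ]
top tab 81 z [127. 140. 144.] mean [636. -53. 139.] rect [636.7 -54.   12.1  36.5  35.9]
top camtop 198 z [71. 80. 84.] mean [ 529. -125.   79.] rect [ 531.1 -128.5   35.5   44.3   33.7]
top low 726 z [-1.  9. 16.] mean [602. -68.   9.] rect [568.5 -29.4 145.5 200.2  38.2]
scene [[0.462, 0.153, 0.044], [0.409, -0.101, 0.069], [0.633, -0.059, 0.137], [0.53, -0.138, 0.077]]
scene foamtop 849 z [37. 44. 46.] mean [455. 149.  43.] rect [419.4 178.7 126.8 147.6  58.6]
scene boardtop 226 z [111. 117. 119.] mean [425. -71. 116.] rect [427.1 -67.8  91.   10.2  68.2]
scene board 502 z [ 54. 105. 118.] mean [422. -76.  97.] rect [427.  -67.8  91.1  10.3  68.4]
scene rack 530 z [21. 27. 32.] mean [417. -78.  26.] rect [427.  -68.1 110.4  43.1  68.2]
scene tab 156 z [122. 134. 140.] mean [637. -56. 133.] rect [639.3 -55.3  14.   37.4  40.3]
scene camtop 342 z [66. 77. 80.] mean [ 529. -133.   76.] rect [ 533.6 -132.1   39.1   44.2   32.2]
scene low 659 z [-0.  8. 19.] mean [600. -79.   8.] rect [558.1 -44.1 155.8 170.8  23.7]
```

```bash
cat >> h.py <<'E'
def go(pos,yaw=None,R=None):
    T=tool(); 
    if R is None: R=Ro.from_euler('xyz',[np.pi,0,np.radians(yaw)]).as_matrix()
    w=Ro.from_matrix(T[:3,:3].T@R).as_rotvec(); x=T[:3,:3].T@(np.array(pos)-T[:3,3])*100
    print("w",np.round(w,3),"x cm",np.round(x,2)," rows>=",round(max(np.linalg.norm(x)/5,np.degrees(np.linalg.norm(w))/8.59),1))
E
python3 -c "
from h import *
go([.426,-.067,.20],68.2)"
```

```text
w [-1.000e-03  1.000e-03  1.702e+00] x cm [-42.95 -53.45   5.26]  rows>= 13.8
```

send_rows --moves '[0,0,1.702,-43,-53.5,5.3,-1,0,0,1.702,-43,-53.5,5.3,-1,0,0,1.702,-43,-53.5,5.3,-1,0,0,1.702,-43,-53.5,5.3,-1,0,0,1.702,-43,-53.5,5.3,-1,0,0,1.702,-43,-53.5,5.3,-1,0,0,1.702,-43,-53.5,5.3,-1,0,0,1.702,-43,-53.5,5.3,-1,0,0,1.702,-43,-53.5,5.3,-1,0,0,1.702,-43,-53.5,5.3,-1,0,0,1.702,-43,-53.5,5.3,-1,0,0,1.702,-43,-53.5,5.3,-1,0,0,1.702,-43,-53.5,5.3,-1,0,0,1.702,-43,-53.5,5.3,-1,0,0,1.702,-43,-53.5,5.3,-1,0,0,1.702,-43,-53.5,5.3,-1,0,0,1.702,-43,-53.5,5.3,-1,0,0,1.702,-43,-53.5,5.3,-1]' --force 20

```text
t: 1.9
tcp_pos: [0.4262, -0.0658, 0.1997]
tcp_rot: [-3.141, -0.0, 1.193]
wrist_force: [0.1, 0.6, 1.5]
opening: 1.002
grip_force: 0.0
```

```bash
python3 - <<'E'
from h import *
P=pose("wrist"); p,d=cams.read_camera("wrist"); np.savez("pics/w1.npz",p=p,d=d,T=tool()); cv2.imwrite("pics/w1.png",p[...,::-1])
X=cloud(d,*P); Z=X[...,2]
k=(Z>.105)&(Z<.13)&(abs(X[...,0]-.426)<.08)&(abs(X[...,1]+.067)<.08)
print(k.sum(),np.median(Z[k]),rect(X[k])); go([.426,-.067,.2],68.2)
E
```

```text
1482 0.11758640415383706 [426.  -65.8  90.    9.5  68.2]
w [ 0.    -0.     0.002] x cm [-0.11  0.01 -0.02]  rows>= 0.0
```

View pics/w1.png

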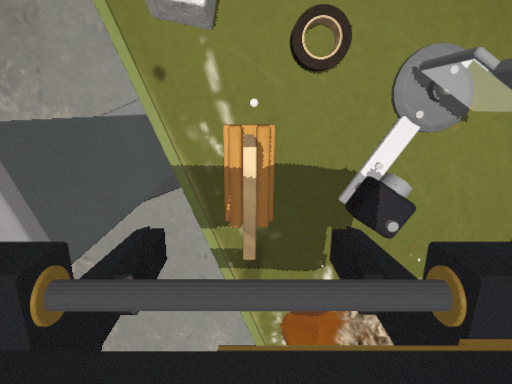

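The wrist view shows the board top centred between the fingers at column 249. It measures (426,-66) at z 117.6 mm, which matches the other two views. Descending to grip.

send_rows --moves '[0,0,0,0,0,4,-1,0,0,0,0,0,8,-1,0,0,0,0,0,10,-1,0,0,0,0,0,10,-1,0,0,0,0,0,10,1,0,0,0,0,0,10,1,0,0,0,0,0,10,1,0,0,0,0,0,10,1,0,0,0,0,0,10,1,0,0,0,0,0,10,1,0,0,0,0,0,10,1,0,0,0,0,0,10,1]' --force 20

```text
t: 3.15
tcp_pos: [0.4266, -0.0671, 0.0997]
tcp_rot: [-3.141, -0.0, 1.191]
wrist_force: [-0.0, 0.7, -0.2]
opening: 0.299
grip_force: 0.0
```

send_rows --moves '[0,0,0,0,0,0,1,0,0,0,0,0,0,1,0,0,0,0,0,0,1,0,0,0,0,0,0,1,0,0,0,0,0,0,1,0,0,0,0,0,-1.5,1,0,0,0,0,0,-3,1,0,0,0,0,0,-6,1,0,0,0,0,0,-9,1,0,0,0,0,0,-12,1,0,0,0,0,0,-12,1]'

```text
t: 4.25
tcp_pos: [0.4289, -0.0681, 0.2238]
tcp_rot: [3.134, 0.0, 1.191]
wrist_force: [0.9, -0.2, -0.1]
opening: 0.109
grip_force: 20.0
```

```bash
python3 - <<'E'
from h import *
print(telemetry.get_state()['tcp_pos'])
P=pose("wrist"); p,d=cams.read_camera("wrist"); np.savez("pics/w2.npz",p=p,d=d,T=tool()); cv2.imwrite("pics/w2.png",p[...,::-1])
Ti=np.linalg.inv(tool()); X=cloud(d,*P); Q=X@Ti[:3,:3].T+Ti[:3,3]
# board points in the tool frame: seen edge & face
k=(Q[...,2]>-.04)&(Q[...,2]<.12)&(abs(Q[...,1])<.02)&(abs(Q[...,0])<.06)
q=Q[k]; print(k.sum(),np.round(np.percentile(q,[1,50,99],axis=0)*1000,1))
p,d=cams.read_camera("scene"); np.savez("pics/s2.npz",p=p,d=d); cv2.imwrite("pics/s2.png",p[150:350,150:350,::-1].repeat(3,0).repeat(3,1))
X=cloud(d,*pose("scene")); Q=X@Ti[:3,:3].T+Ti[:3,3]
k=(Q[...,2]>-.03)&(Q[...,2]<.12)&(abs(Q[...,1])<.02)&(abs(Q[...,0])<.06)
q=Q[k]; print(k.sum(),np.round(np.percentile(q,[1,50,99],axis=0)*1000,1)); 
E
```

```text
[ 0.4289003  -0.06807316  0.22376974]
7006 [[-32.7 -17.8 -37. ]
 [ 11.1  -0.3 -20.1]
 [ 45.9  17.5  57.6]]
979 [[-45.8 -18.9 -29.3]
 [-12.3  -3.5   3.6]
 [ 36.4  19.4  89.4]]
```

View pics/s2.png

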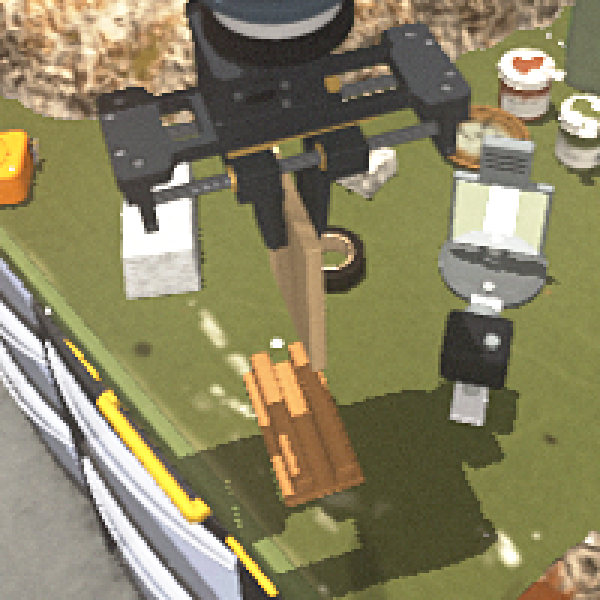

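The scene crop shows the board clear of the rack, held square in the fingers, bottom corner at (318,368) in the crop. Next I'll refine the foam and mirror poses and work out the placing pose.

```bash
cat > plan.py <<'E'
from h import *
def place(F,ang,s=.0155,lift=0,dn=0,th=18,up=.092):
    a=np.radians(ang); l=np.array([np.cos(a),np.sin(a),0]); n=np.array([l[1],-l[0],0]); t=np.radians(th); z=np.array([0,0,1])
    b=-n*np.sin(t)+z*np.cos(t); c=n*np.cos(t)+z*np.sin(t)
    P=np.array([*F,0])+n*(.030+s+dn)+.005*c+up*b+z*lift
    return P,np.c_[np.cross(c,-b),c,-b]
E
python3 - <<'E'
from plan import *
p=np.load("pics/top0.npz")['p']; K=pose("top")
g=p[205:275,195:270].astype(np.uint8); m=((g.min(2)>120)).astype(np.uint8)
n,lab,st,_=cv2.connectedComponentsWithStats(m); i=1+st[1:,4].argmax()
c=max(cv2.findContours((lab==i).astype(np.uint8),0,1)[0],key=cv2.contourArea)[:,0]+[195,205]
print("foam",rect(onplane(c,.046,*K)))
P,R=place([.4565,.1565],57.2,lift=.08,dn=.02); print(P); go(P,R=R)
E
```

```text
foam [456.7 157.1 131.6  59.1  57.6]
[0.4916573  0.13384266 0.16904228]
w [-0.312 -0.03   0.191] x cm [21.07 -1.43  5.07]  rows>= 4.3
```

send_rows --moves '[-0.1,0,0.05,5,0,0,1,-0.2,-0.01,0.1,10,-0.5,0,1,-0.31,-0.03,0.19,15,-1,2,1,-0.31,-0.03,0.19,19,-1.4,4,1,-0.31,-0.03,0.19,21.1,-1.4,5,1,-0.31,-0.03,0.19,21.1,-1.4,5,1,-0.31,-0.03,0.19,21.1,-1.4,5,1]'

```text
t: 5.05
tcp_pos: [0.4902, 0.1345, 0.1671]
tcp_rot: [2.834, 0.004, 1.002]
wrist_force: [0.1, 0.5, 0.0]
opening: 0.111
grip_force: 20.0
```

```bash
python3 - <<'E'
from plan import *
print(telemetry.get_state()['tcp_pos'],telemetry.get_state()['tcp_rot'])
P=pose("wrist"); p,d=cams.read_camera("wrist"); np.savez("pics/w3.npz",p=p,d=d); cv2.imwrite("pics/w3.png",p[...,::-1])
X=cloud(d,*P);Z=X[...,2]; k=(Z>.040)&(Z<.052)&(p.min(2)>110)&(abs(X[...,0]-.457)<.11)&(abs(X[...,1]-.157)<.11)
print(k.sum(),np.median(Z[k]),rect(X[k]))
q=X[k][:,:2]; a=np.radians(57.4); l=np.array([np.cos(a),np.sin(a)]); n=np.array([l[1],-l[0]])
s=q@l; t=q@n; edges=[(x,np.percentile(t[(s>x)&(s<x+.01)],99)) for x in np.arange(s.min(),s.max()-.01,.01) if ((s>x)&(s<x+.01)).sum()>20]
print("face at n, expected",np.array([.4567,.157])@n+.03, np.round(np.array(edges)*1000,1).tolist(), "l centre exp",np.array([.4567,.157])@l)
E
```

```text
[0.49017281 0.13451201 0.16713283] [2.83444857 0.0038901  1.00169575]
8665 0.04455841987677883 [462.6 165.7 108.7  54.8  57.3]
face at n, expected 0.33016099646708685 [[334.4, 326.9], [344.4, 326.5], [354.4, 326.3], [364.4, 326.7], [374.4, 327.2], [384.4, 326.9], [394.4, 327.1], [404.4, 327.0], [414.4, 327.0], [424.4, 326.7]] l centre exp 0.3783216438427565
```

View pics/w3.png

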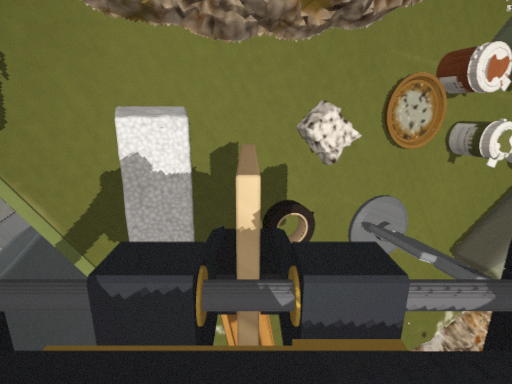

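The wrist view shows the board at (248,200), parallel to the foam and in front of its mirror side, whose edge is at column 190. The tape roll at (290,225) is clear. Coming down in two steps.

```bash
python3 - <<'E'
from plan import *
for lift,dn in ((.012,.006),(0.001,.006),(0.0,0)):
    P,R=place([.455,.1581],57.4,lift=lift,dn=dn); print(np.round(P,4)); go(P,R=R)
E
```

```text
[0.4784 0.1431 0.101 ]
w [-0.005  0.003 -0.001] x cm [ 0.14 -3.52  5.93]  rows>= 1.4
[0.4784 0.1431 0.09  ]
w [-0.005  0.003 -0.001] x cm [ 0.14 -3.85  6.98]  rows>= 1.6
[0.4734 0.1463 0.089 ]
w [-0.005  0.003 -0.001] x cm [ 0.14 -4.45  6.89]  rows>= 1.6
```

send_rows --moves '[0,0,0,0.1,-1.2,2,1,0,0,0,0.1,-2.4,4,1,0,0,0,0.1,-3.5,5.9,1,0,0,0,0.1,-3.5,5.9,1,0,0,0,0.1,-3.6,6.3,1,0,0,0,0.1,-3.8,6.7,1,0,0,0,0.1,-3.85,6.9,1,0,0,0,0.1,-3.85,6.9,1,0,0,0,0.1,-3.85,6.9,1]'

```text
t: 6.0
tcp_pos: [0.4797, 0.1433, 0.0927]
tcp_rot: [2.83, -0.0, 0.999]
wrist_force: [0.2, -0.2, -1.0]
opening: 0.11
grip_force: 20.0
```

```bash
python3 - <<'E'
from plan import *
P,R=place([.455,.1581],57.4); go(P,R=R)
s=telemetry.get_state(); print(s['wrist_force'],s['tcp_pos'],s['tcp_rot'])
p,d=cams.read_camera("scene"); cv2.imwrite("pics/s4.png",cv2.resize(p[160:280,150:310,::-1],None,fx=4,fy=4,interpolation=2))
E
```

```text
w [-0.003  0.001 -0.003] x cm [-0.08 -0.77  0.13]  rows>= 0.2
[ 0.24311851 -0.21877271 -0.9788953 ] [0.47965501 0.14327685 0.09267184] [ 2.83007225e+00 -1.96900275e-04  9.99242288e-01]
```

View pics/s4.png

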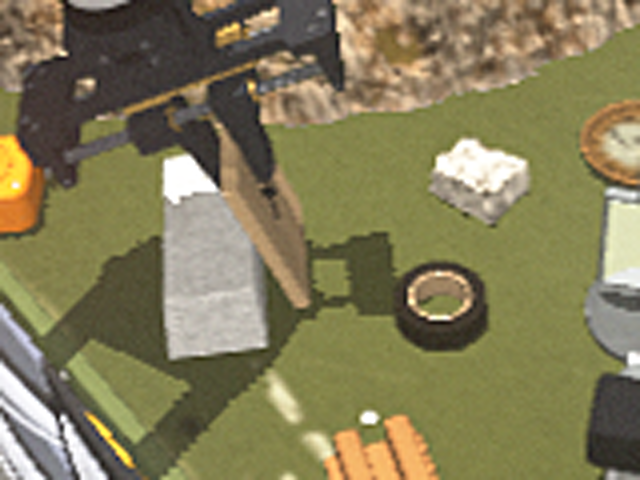

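The crop shows the board leaning parallel to the foam with its lower edge at (305,305), a few mm above the table and 6 mm off contact. Finishing the approach.

send_rows --moves '[0,0,0,0,-0.06,0.2,1,0,0,0,0,-0.12,0.38,1,0,0,0,0,-0.12,0.38,1,0,0,0,0,-0.4,0.28,1,0,0,0,0,-0.7,0.18,1,0,0,0,0,-0.75,0.18,1,0,0,0,0,-0.75,0.18,1]'

```text
t: 6.75
tcp_pos: [0.4741, 0.147, 0.0886]
tcp_rot: [2.83, -0.0, 1.0]
wrist_force: [0.2, -1.1, 2.7]
opening: 0.109
grip_force: 20.0
```

send_rows --moves '[0,0,0,0,0,0,0.55,0,0,0,0,0,0,0.4,0,0,0,0,0,0,0.3,0,0,0,0,0,0,0.3,0,0,0,0,0,0,0.3,0,0,0,0,0,0,0.3]'

```text
t: 7.35
tcp_pos: [0.4737, 0.1468, 0.0881]
tcp_rot: [2.831, 0.0, 0.999]
wrist_force: [-0.6, -0.3, 1.0]
opening: 0.35
grip_force: 0.0
```

```bash
python3 - <<'E'
from plan import *
s=telemetry.get_state(); print(s['wrist_force'],s['tcp_pos'],s['opening'])
P=pose("wrist"); p,d=cams.read_camera("wrist"); cv2.imwrite("pics/w5.png",p[...,::-1])
Ti=np.linalg.inv(tool()); Q=cloud(d,*P)@Ti[:3,:3].T+Ti[:3,3]
k=(Q[...,2]>-.03)&(Q[...,2]<0.0)&(abs(Q[...,1])<.02)&(Q[...,0]>.03)&(Q[...,0]<.06); print(k.sum(),np.round(np.percentile(Q[k],[2,50,98],axis=0)*1000,1))
E
```

```text
[-0.61293073 -0.32408935  0.95139216] [0.4737172  0.14681303 0.08814641] 0.3502177336062133
1172 [[ 30.4  -8.8 -20. ]
 [ 39.6  -3.7 -18.6]
 [ 45.8   1.3  -2.8]]
```

View pics/w5.png

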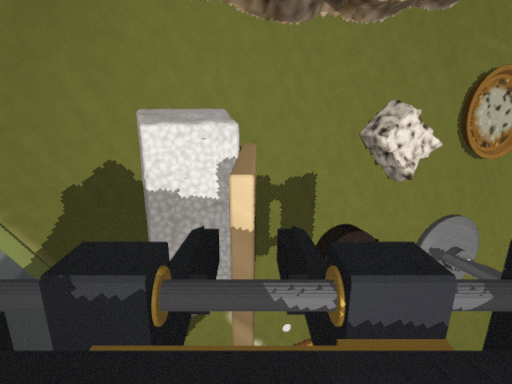

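Released. The board at (242,230) rests against the foam, parallel to it, with clear gaps to both fingers. Withdrawing straight along the fingers.

send_rows --moves '[0,0,0,0,0,-2,0.3,0,0,0,0,0,-5,0.3,0,0,0,0,0,-9,0.3,0,0,0,0,0,-13,0,0,0,0,0,0,-13,-0.3,0,0,0,0,0,-13,-0.3]'

```text
t: 8.0
tcp_pos: [0.4407, 0.1687, 0.2128]
tcp_rot: [2.829, -0.002, 1.0]
wrist_force: [0.2, -0.8, -0.1]
opening: 0.6
grip_force: 0.0
```

```bash
python3 - <<'E'
from plan import *
p0=np.load("pics/top0.npz"); 
# tab and lens from top0/scene0
R2=[]
for n in ("top","scene"):
    f=np.load(f"pics/{n}0.npz"); p,d=f['p'],f['d']; X=cloud(d,*pose(n)); Z=X[...,2]
    k=(Z>.132)&(Z<.15)&(abs(X[...,0]-.637)<.05)&(abs(X[...,1]+.055)<.05); print(n,rect(X[k]),np.round(X[k].mean(0)*1000))
go([.6375,-.0545,.22],125.9)
E
```

```text
top [636.9 -54.1  12.1  36.2  34.9] [637. -54. 140.]
scene [639.3 -55.3  14.   37.4  40.3] [638. -56. 137.]
w [ 0.275  0.186 -1.188] x cm [-8.15 27.46  8.11]  rows>= 8.2
```

send_rows --moves '[0,0,0,0,0,-2,-0.3,0.275,0.186,-1.188,-8.15,27.5,8.1,-0.3,0.275,0.186,-1.188,-8.15,27.5,8.1,-0.3,0.275,0.186,-1.188,-8.15,27.5,8.1,-0.3,0.275,0.186,-1.188,-8.15,27.5,8.1,-0.3,0.275,0.186,-1.188,-8.15,27.5,8.1,-0.3,0.275,0.186,-1.188,-8.15,27.5,8.1,-0.3,0.275,0.186,-1.188,-8.15,27.5,8.1,-0.3,0.275,0.186,-1.188,-8.15,27.5,8.1,-0.3,0.275,0.186,-1.188,-8.15,27.5,8.1,-0.3,0.275,0.186,-1.188,-8.15,27.5,8.1,-0.3,0.275,0.186,-1.188,-8.15,27.5,8.1,-0.3,0.275,0.186,-1.188,-8.15,27.5,8.1,-0.3]'

```text
t: 9.3
tcp_pos: [0.6365, -0.0553, 0.2169]
tcp_rot: [-3.138, -0.003, 2.196]
wrist_force: [0.5, -0.2, 0.1]
opening: 0.652
grip_force: 0.0
```

```bash
python3 - <<'E'
from plan import *
s=telemetry.get_state(); print(s['tcp_pos'],s['tcp_rot'],s['opening'],s['joint_positions'])
P=pose("wrist"); p,d=cams.read_camera("wrist"); np.savez("pics/w6.npz",p=p,d=d); cv2.imwrite("pics/w6.png",p[...,::-1])
X=cloud(d,*P);Z=X[...,2]; near=(abs(X[...,0]-.637)<.05)&(abs(X[...,1]+.055)<.05)
k=(Z>.130)&(Z<.15)&near; print("tab",k.sum(),np.median(Z[k]),rect(X[k]))
k=(Z>.07)&(Z<.09)&(abs(X[...,0]-.53)<.06)&(abs(X[...,1]+.13)<.06); print("cam",k.sum(),rect(X[k]) if k.sum()>5 else 0)
for n in("top","scene"):
    p,d=cams.read_camera(n); np.savez(f"pics/{n}6.npz",p=p,d=d); X=cloud(d,*pose(n)); Z=X[...,2]
    l=np.array([np.cos(np.radians(57.4)),np.sin(np.radians(57.4)),0]); nn=np.array([l[1],-l[0],0]); q=X-np.array([.455,.1581,0])
    k=(Z>.055)&(Z<.13)&(abs(q@nn)<.08)&(abs(q@l)<.08)&(p.min(2)>0); Q=q[k]
    if k.sum()>20:
        zz=Q[:,2]; print(n,"board",k.sum(),"z",np.round(np.percentile(zz,[1,50,99])*1000),"l",np.round(np.percentile(Q@l,[2,50,98])*1000,1),"n",np.round(np.percentile(Q@nn,[2,50,98])*1000,1)," top edge n",np.round(np.median((Q@nn)[zz>np.percentile(zz,80)])*1000,1))
p=np.load("pics/scene6.npz")['p']; cv2.imwrite("pics/s6.png",cv2.resize(p[160:320,150:350,::-1],None,fx=4,fy=3.75,interpolation=2)[:600,:800])
E
```

```text
[ 0.63652053 -0.05530692  0.21692313] [-3.13768973 -0.00317891  2.19556541] 0.6520431024485156 [-2.71602928e-01  3.54398426e-01  1.46607016e+00 -1.09605376e-03
  1.32604431e+00 -8.96110003e-01]
tab 800 0.13927438316661586 [638.3 -52.7  12.4  36.9  35.7]
cam 2272 [ 537.9 -124.4   50.8   45.    35.1]
top board 400 z [ 56.  94. 110.] l [-43.7  -2.2  42.2] n [ 8.4 21.7 34.8]  top edge n 14.0
scene board 391 z [ 56.  88. 106.] l [-44.7 -10.6  43.2] n [10.9 23.7 36.2]  top edge n 16.2
```

View pics/w6.png

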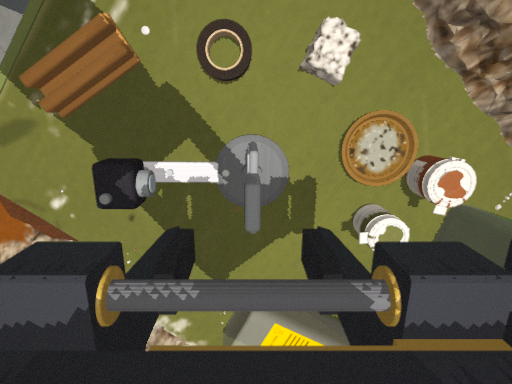

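View pics/s6.png

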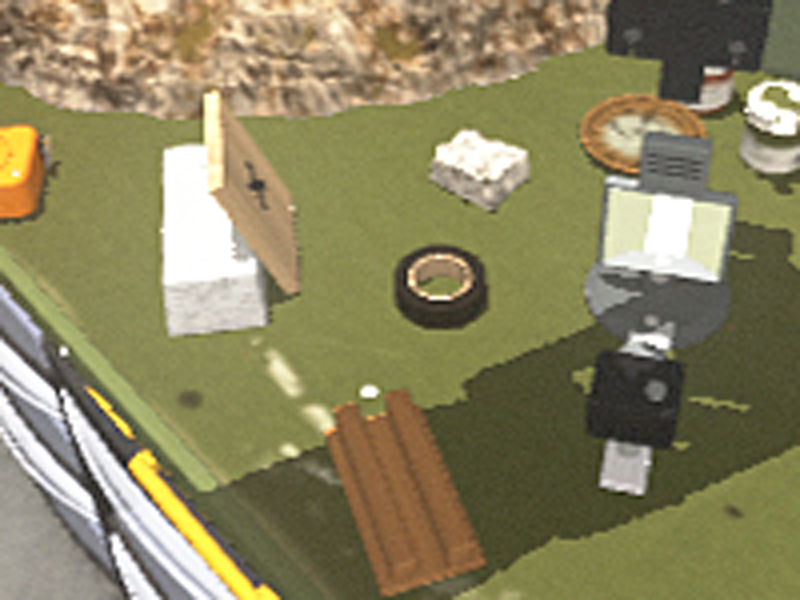

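The wrist view shows the tab at (252,190), centred between the fingers, with the camera block at (118,183). The scene crop shows the board leaning on the foam with the cross at (258,185) facing the mirror. I'll measure the cross and check clearance around the tab.

```bash
python3 - <<'E'
from plan import *
f=np.load("pics/scene6.npz"); p,d=f['p'],f['d']; Ks=pose("scene"); X=cloud(d,*Ks)
sub=p[195:225,205:225].max(2); m=(sub<85); 
v,u=np.nonzero(m); u=u+205; v=v+195; print(len(u),u.mean(),v.mean(),np.round(X[v,u].mean(0),4), "onplane z=.06",np.round(onplane([u.mean(),v.mean()],.060,*Ks),4))
f=np.load("pics/top6.npz"); 
X=cloud(np.load("pics/top0.npz")['d'],*pose("top")); q=X[...,:2]-[.638,-.0535]; r=np.linalg.norm(q,axis=-1)
k=(X[...,2]>.13)&(r>.04)&(r<.3)
a=np.degrees(np.arctan2(q[k][:,1],q[k][:,0])); 
for lo in range(-180,180,30):
    s=(a>=lo)&(a<lo+30)
    if s.sum(): print(lo,"rmin",r[k][s].min().round(3),"zmax",X[k][s][:,2].max().round(3))
C=np.array([.4836,.1398]); 
E
```

```text
6 213.83333333333334 208.83333333333334 [0.4889 0.1426 0.0555] onplane z=.06 [[0.4866 0.1386 0.06  ]]
-30 rmin 0.225 zmax 0.166
0 rmin 0.247 zmax 0.195
120 rmin 0.205 zmax 1.191
```

send_rows --moves '[0,0,0,0,0.2,3,-0.3,0,0,0,0,0.2,6,-0.3,0,0,0,0,0.2,8.5,-0.3,0,0,0,0,0.2,9.7,-0.3,0,0,0,0,0.2,9.7,0.2,0,0,0,0,0.2,9.7,0.5,0,0,0,0,0.2,9.7,1,0,0,0,0,0.2,9.7,1,0,0,0,0,0.2,9.7,1,0,0,0,0,0.2,9.7,1,0,0,0,0,0.2,9.7,1,0,0,0,0,0.2,9.7,1,0,0,0,0,0.2,9.7,1]' --force 30

```text
t: 10.75
tcp_pos: [0.6393, -0.0539, 0.1227]
tcp_rot: [-3.141, -0.0, 2.197]
wrist_force: [1.9, 2.2, 4.0]
opening: 0.133
grip_force: 30.0
```

send_rows --moves '[0,0,0.08,0,0,0,1,0,0,0.16,0,0,0,1,0,0,0.24,0,0,0,1,0,0,0.32,0,0,0,1,0,0,0.4,0,0,0,1,0,0,0.48,0,0,0,1,0,0,0.56,0,0,0,1,0,0,0.64,0,0,0,1,0,0,0.72,0,0,0,1,0,0,0.766,0,0,0,1,0,0,0.766,0,0,0,1,0,0,0.766,0,0,0,1,0,0,0.766,0,0,0,1,0,0,0.766,0,0,0,1]'

```text
t: 12.15
tcp_pos: [0.6399, -0.0538, 0.1228]
tcp_rot: [3.141, 0.0, 1.432]
wrist_force: [4.4, 2.4, 2.7]
opening: 0.133
grip_force: 30.0
```

```bash
python3 - <<'E'
from plan import *
s=telemetry.get_state(); print(s['tcp_pos'],np.degrees(s['tcp_rot']),s['opening'],s['wrist_force'],s['moment'])
P=pose("wrist"); p,d=cams.read_camera("wrist"); np.savez("pics/w7.npz",p=p,d=d); cv2.imwrite("pics/w7.png",p[...,::-1])
# second look at the cross with the wrist camera if visible, and the frame's top edge line z~.100
X=cloud(d,*P);Z=X[...,2]; r=np.hypot(X[...,0]-.638,X[...,1]+.0535)
k=(Z>.06)&(Z<.104)&(r<.045); print(k.sum(), rect(X[k]) if k.sum()>10 else 0)
ff=np.load("pics/scene6.npz"); p,d=cams.read_camera("scene"); np.savez("pics/scene7.npz",p=p,d=d); X=cloud(d,*pose("scene")); r=np.hypot(X[...,0]-.638,X[...,1]+.0535)
Z=X[...,2]; k=(Z>.03)&(Z<.098)&(r<.045); Q=X[k]
c=Q.mean(0); w=np.linalg.svd(Q-c)[2]; print("frame plane",k.sum(),np.round(c,3),"normal",np.round(w[2],3),"deg",np.degrees(np.arctan2(w[2][1],w[2][0])))
ax=np.array([.638,-.0535])
cv2.imwrite("pics/s7.png",cv2.resize(p[130:290,190:390,::-1],None,fx=4,fy=3.75,interpolation=2)[:600,:800])
E
```

```text
[ 0.63989136 -0.05381911  0.12275841] [1.79958392e+02 1.60516738e-02 8.20189427e+01] 0.1334150211948948 [4.43066844 2.39176388 2.65395359] [ 0.37575443 -0.59512669  0.07230048]
774 [642.2 -26.1  21.7  11.5  84.3]
frame plane 486 [ 0.636 -0.061  0.064] normal [-0.994  0.108  0.004] deg 173.79528936548934
```

View pics/s7.png

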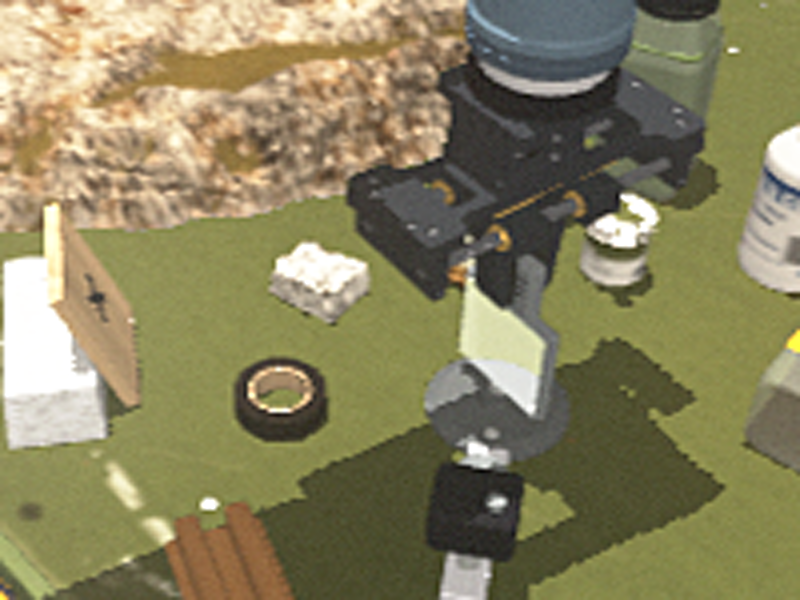

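The crop shows the mirror turned towards the board, the tab held, and the board still leaning. Depth hints at up to 2° of lag, so I'll measure the mirror angle better.

```bash
python3 - <<'E'
from plan import *
def plane(n,tag,box):
    f=np.load(f"pics/{tag}.npz"); p,d=f['p'],f['d']; X=cloud(d,*pose(n)); r=np.hypot(X[...,0]-.638,X[...,1]+.0535)
    k=(X[...,2]>.03)&(X[...,2]<.096)&(r<.042)&(p.min(2)>110)   # glass only
    k=cv2.erode(k.astype(np.uint8),np.ones((3,3)))>0
    Q=X[k]
    for _ in range(4):
        c=Q.mean(0); w=np.linalg.svd(Q-c)[2][2]; e=(Q-c)@w; Q=Q[abs(e)<max(2*e.std(),.001)]
    print(tag,len(Q),"std",e.std().round(4),np.round(c,3),"normal deg",np.degrees(np.arctan2(w[1],w[0]))%180,w[2].round(3))
plane("scene","scene0",0); plane("scene","scene6",0); plane("scene","scene7",0)
f=np.load("pics/w7.npz"); p,d=f['p'],f['d']; P=pose("wrist"); X=cloud(d,*P)
r=np.hypot(X[...,0]-.638,X[...,1]+.0535); k=(X[...,2]>.085)&(X[...,2]<.104)&(r<.045)
v,u=np.nonzero(k); print(u.min(),u.max(),v.min(),v.max(),k.sum()); 
y0,x0=v.min()-30,u.min()-60
cv2.imwrite("pics/w7c.png",cv2.resize(p[max(y0,0):v.max()+60,max(x0,0):u.max()+60,::-1],None,fx=4,fy=4,interpolation=0)[:600,:800]); print(x0,y0)
E
```

```text
scene0 434 std 0.0008 [ 0.638 -0.058  0.064] normal deg 35.87657276970795 0.003
scene6 420 std 0.0008 [ 0.638 -0.058  0.065] normal deg 35.42264145489552 -0.0
scene7 259 std 0.0005 [ 0.636 -0.058  0.063] normal deg 172.22420004145278 0.001
237 258 167 212 669
177 137
```

View pics/w7c.png

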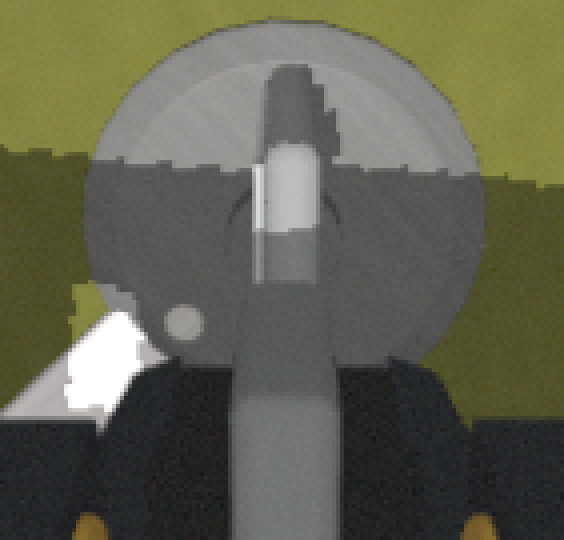

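The crop shows the frame edge vertical at column 285, parallel to the tab and fingers. The plane fit gives 172.2° and the required facing is 172.0°, so the aim is good. Handing in.

```bash
python3 -c "
from station import telemetry, workorder
s=telemetry.get_state(); print(s['t'],s['grip_force'],s['joint_velocities'].round(4)); print(workorder.close_job())"
```

```text
12.25 30.003326958976686 [ 0.0024  0.0013 -0.0003 -0.0008 -0.0003 -0.0008]
the job is handed in; nothing more can be done
None
```

The job is handed in at 12.25 s, verdict not shown: the board leans released on the foam with its cross towards the mirror, and the arm grips the tab with the mirror at 172.2° by camera fit (172.0° needed, about 2° tolerance).

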